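# Fit the guide plate of the strap slitter and lower its guard

### The arm

A 7-joint arm with a two-finger parallel gripper is mounted at the origin on the work surface. World frame = base frame: x ahead of the robot, y to its left, z up, the work surface at z = 0. Lengths are in m, angles in rad, forces in N, time in s.
With the tool pointing down it reaches from about 0.375 to 0.925 m from the base axis. Payload 3.1 kg.
Tool frame: the origin (TCP) lies at the very end of the fingers, on their centre line; the grasp point (between the pads) lies 19 mm behind it; z points along the fingers, y is the line along which they close (so a half turn about z gives the same grasp; the last joint's range is limited). The gripper opens to 85 mm and grips with 20 to 120 N. Pads are 22 mm wide; open, the fingers measure 114 mm over their backs; the gripper's body (76 mm by 85 mm) begins 54 mm behind the grasp point. The pads swing forward as they close: fully open they stand 13 mm farther back than shut.
Start: joints at [1.25, 0.383, 0.044, 1.598, -0.018, 1.161, -0.05], TCP at [0.144, -0.634, 0.231] pointing down, gripper open.
Joint ranges: [-2.61, 2.61], [-0.41, 2.15], [-1.48, 1.57], [0, 2.5], [-1.57, 4.71], [0.05, 1.97], [-2.85, 2.85]. Speed limits (rad/s): [2.79, 2.79, 3.14, 3.14, 3.14, 3.14, 3.14].

### API

Orientations are given as a unit quaternion [x, y, z, w].
In Python, from rig import * gives the robot as it stands.
- The arm moves only by the shell command python3 -m jog 'ROWS' [OPENING]. ROWS is JSON, a list of rows, each a list of 2 entries, a list of its own where there are three numbers: the shift along the tool's x, y, z each as a share of 80 cm, from -1 to 1, then the turn about the tool's z as a share of 360 degrees, from -1 to 1. In form: [[[tx, ty, tz], spin], ...]. A call has 1 to 8 rows; each row shifts and turns the commanded pose from where the row before left it, along the tool's axes as they then stand; what a row does not reach is not made up. A row lasts 1/10 s, in which the tool goes at most 50 mm and 8.59 degrees, less where a joint would pass 70% of its speed; a pose out of reach is approached as far as the arm can. A call with a number of a shift or a turn outside -1 to 1 is refused whole. A call with a gripper value outside its range is refused whole. OPENING is the opening, from -1 (shut) to 1 (fully open), set as the call begins (- or left out, the last holds). The fingers move at their own pace and stop on an object; the grip force is fixed at half the most. Time passes only in rows, so rows that do not move let the fingers close. It gives the time, the measured TCP pose, the force, the opening and the grip force at its end, in the units of the state.
- sense(): the state, without advancing time (a new reading comes with each control period).
- get_image(name): name is "scene" or "top" or "wrist"; returns a dict with "color" (480x640x3 uint8, red, green, blue), "z_map" (480x640 float32, m along the optical axis (not along the pixel's ray), 0 where there is no reading), "intrinsics" (3x3 intrinsics, pixels), "camera_from_world" (4x4, takes a point from world to camera coordinates). Camera axes: x right, y down, z forward; pixel columns grow to the right and rows downward; lengths in m; the calibration is good to about 2 mm. A picture is of the moment at which its call begins.
- sign_off(): hands the job in; it is judged then, once.
The state is a dict: "t": time; "qpos": joint angles; "joint_velocities": joint speeds; "tau": joint torques, N m; "eef_pos": TCP position; "tcp_rot": TCP orientation; "force": force on the tool from outside, world axes, zero at the start; "moment": the same for the moment, N m; "finger_gap": finger opening in m; "finger_force": force on a finger pad.
Only numpy, scipy, OpenCV 4.12 (cv2) and the standard library are available. Lean on these libraries where they do the work, as an engineer would, in place of code of your own. Each camera call takes 0.05 s, during which the arm holds its last target. There are 200 camera calls.

### The job

Fit the loose guide plate to the bed of the strap slitting machine: keyholes down over the two screw heads, then slide it along to the left (seen from the robot) until it is locked fully home. Then lower the hinged guard by its front bar all the way onto its stop, gently, supporting it so that it never drops or slams, and let go. Leave the other things on the bench where they are.

Things in the scene. Friction and masses are not known exactly. Their poses are not given: they have to be found in the camera images.
- slitter: Strap slitting machine, fixed: grey base 200 x 200 mm, steel bed 60 mm above the bench. Origin on the bench under the middle of the two screws; x from its front (robot's side) to the hinge at its rear, y to its left, z up. The base spans x -75 to +125, y -100 to +100 mm; hinge brackets stand at its rear corners.
- screws (a point): Point on the bed midway between the two upright shoulder screws, axes as slitter. Screws stand at x = -35 and +35 mm from it: shank 6 mm diameter, head 12 mm diameter, 4 mm thick; underside of the head 7 mm, top 11 mm above the bed.
- fence (a point): Centre of the upright fence of the loose aluminium guide plate (0.16 to 0.28 kg): grip here. Fence 46 mm long (x), 10 mm thick (y), from 5 to 40.5 mm above the plate's underside; this point is 22.5 mm above it, at the plate's middle. Plate 110 (x) x 70 (y) x 5 mm. Starts on the bench left or right of the machine, turned up to 0.5 rad.
- keyhole (a point): Middle between the entry holes of the plate's two keyholes, 9 mm to +y of the fence, at the underside; axes as fence. Keyholes at plate x = -35 and +35 mm: entry hole 18 x 18 mm, then a slot 9 mm wide running to -y. With this point over screws and axes parallel (same way round) the heads pass; slid 19 mm to +y (machine's left), the shanks meet the slot ends: locked.
- guard (a joint): Angle of the hinged guard (clear hood): 0 shut and level on its stop, 1.6 to 1.85 at the start (upright or leaning a little away), 1.9 end of travel. The stiff hinge holds it within about 0.2 rad of upright; lower, its weight (0.54 to 0.78 kg) takes over at an angle that varies, and it falls shut unless supported.
- bar (a point): Middle of the guard's round steel front bar, 14 mm diameter, 130 mm long along y, on two stems at y = -55 and +55 mm, 200 mm from the hinge; free gap between bar and hood 33 mm. Turns with the guard: at angle q it lies at hinge + 200 mm x (-cos q in x, +sin q in z), machine axes. Shut: 115 mm above the bench, 25 mm ahead of the base.
- hinge (a point): Middle of the guard's hinge axis, 100 mm to +x of screws and 115 mm above the bench; y along the hinge, to the left; axes turn with the guard. The hood is 180 mm wide and 160 mm deep, with side skirts 36 mm deep.
- notions: Bystander: small white-lidded plastic box, 104 x 79 x 45 mm; origin at the centre of its underside. Lies on the other side of the machine from the plate.
- thread: Bystander: thread cone, 56 mm diameter, 125 mm tall; origin at the centre of its underside.
- weight: Bystander: dark steel block, 60 x 60 x 70 mm; origin at the centre of its underside.
Mind the look-alikes: they are no part of the job. Leave any blue or brown look-alike of the part that bears fence alone.

How it is judged:
By the outcome, as a careful person would: the job done as asked, in the order asked, and still so for the second after the job is handed in, with the robot touching nothing.
It also fails if it takes over 66 s, if anything falls off the work surface, if the arm or the gripper's body presses on something with over 40 N, if the wrist force passes 120 N, or if a joint passes its speed limit or range.

## Working session

There is one attempt and no reset: what is moved stays moved. The work goes in short steps, Python scripts to look and compute and a shell command to move; the robot and the scene stay as the last step left them, time stands still between calls to the robot, and variables do not carry over. Pictures are saved under pics/ and viewed, at most 10 in all, crops included, and the job is handed in when it is done.

```bash
ls; mkdir -p pics; python3 - <<'E'
from rig import *
import cv2,numpy as np
np.set_printoptions(precision=4,suppress=True)
s=sense();print(s)
for n in("scene","top"):
    d=get_image(n);cv2.imwrite(f"pics/{n}0.png",d["color"][:,:,::-1]);np.savez(f"{n}0.npz",**d)
    print(n,d["intrinsics"],d["camera_from_world"])
E
```

```text
pics
{'t': 0.0, 'qpos': array([ 1.2502,  0.3839,  0.0438,  1.5996, -0.0179,  1.1612, -0.0499]), 'joint_velocities': array([ 0.0002, -0.0006, -0.0004,  0.0008, -0.0006, -0.0005,  0.0005]), 'tau': array([  0.0004, -43.3459,   1.0246, -24.9511,   0.0107,   0.0114,
        -0.    ]), 'eef_pos': array([ 0.1434, -0.633 ,  0.2298]), 'tcp_rot': array([ 0.9938,  0.1112, -0.0002, -0.0013]), 'force': array([0.3963, 0.2692, 0.751 ]), 'moment': array([-0.018 ,  0.0107, -0.0018]), 'finger_force': 0.0, 'finger_gap': 0.08514563160747035}
scene [[523.2263   0.     321.2028]
 [  0.     523.2263 233.3495]
 [  0.       0.       1.    ]] [[-0.1741  0.9846  0.0147  0.0333]
 [ 0.6254  0.1221 -0.7707 -0.2214]
 [-0.7607 -0.125  -0.637   1.6007]
 [ 0.      0.      0.      1.    ]]
top [[449.3919   0.     316.5749]
 [  0.     449.3919 236.9404]
 [  0.       0.       1.    ]] [[-0.0491 -0.9988  0.0049  0.0591]
 [-0.9786  0.0471 -0.2004  0.5023]
 [ 0.1999 -0.0146 -0.9797  1.0954]
 [ 0.      0.      0.      1.    ]]
```

View pics/scene0.png

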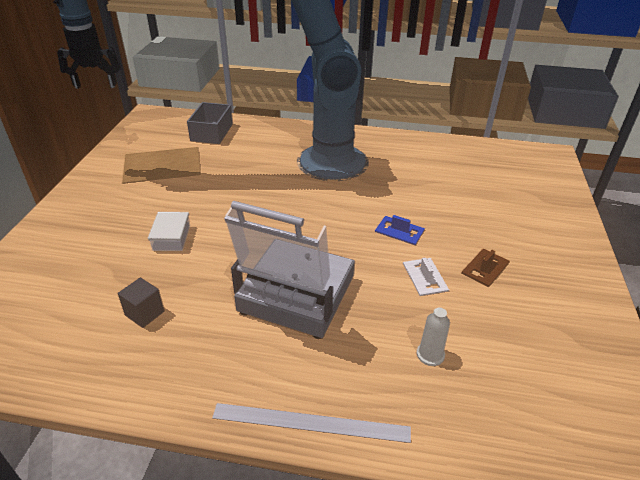

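View pics/top0.png

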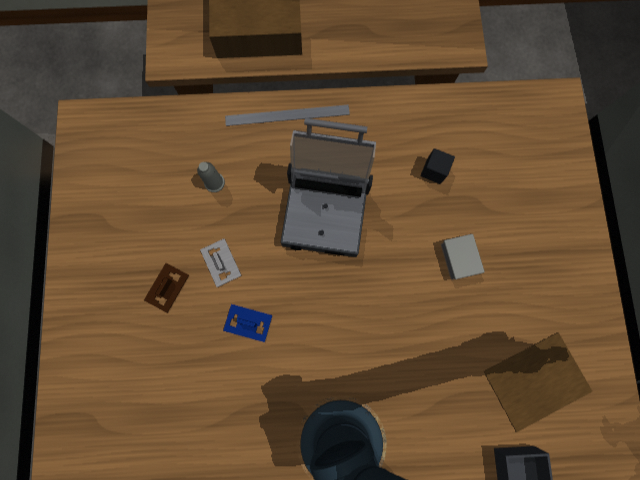

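The scene and top views agree. Candidates for the guide plate in the top view are silver (220,263), blue (247,322) and brown (167,288). I choose the bare aluminium one at (220,263), which is scene (427,275). The screw heads are at (325,207) and (321,233). The guard is up, with its bar at about (336,126).

```bash
cat > h.py <<'E'
import numpy as np,cv2
from rig import *
np.set_printoptions(precision=4,suppress=True)
def ray(d,uv,z):
    K=d["intrinsics"];T=d["camera_from_world"];R=T[:3,:3];c=-R.T@T[:3,3]
    r=R.T@np.linalg.inv(K)@np.array([uv[0],uv[1],1.]);return c+r*(z-c[2])/r[2]
def proj(d,p):
    T=d["camera_from_world"];q=d["intrinsics"]@(T[:3,:3]@np.array(p)+T[:3,3]);return q[:2]/q[2]
E
python3 - <<'E'
from h import *
d=dict(np.load("top0.npz"));im=d["color"][:,:,::-1].copy()
hsv=cv2.cvtColor(im,cv2.COLOR_BGR2HSV)
def crop(x0,y0,w,h,s): return cv2.resize(im[y0:y0+h,x0:x0+w],None,fx=s,fy=s,interpolation=cv2.INTER_CUBIC)
a=crop(190,230,65,65,6);b=crop(275,110,105,150,4)
o=np.zeros((600,820,3),np.uint8);o[:390,:390]=a;o[:600,395:815]=b
cv2.imwrite("pics/crop0.png",o[:, :800])
m=((hsv[...,1]<70)&(hsv[...,2]>110)).astype(np.uint8)
n=np.zeros_like(m);n[225:300,190:255]=m[225:300,190:255]
c=max(cv2.findContours(n,0,2)[0],key=cv2.contourArea)
r=cv2.minAreaRect(c);B=cv2.boxPoints(r);W=np.array([ray(d,p,.005) for p in B]);print(r,W,W.mean(0))
e=np.diff(W,axis=0);print(np.linalg.norm(e,axis=1),np.degrees(np.arctan2(e[:,1],e[:,0])))
# bed edges
for z,roi in((.071,(315,200,20,14)),(.071,(311,226,20,14))):
    x,y,w,h=roi;g=cv2.cvtColor(im,6)[y:y+h,x:x+w].astype(float);wt=np.clip(np.median(g)-25-g,0,None)
    yy,xx=np.mgrid[y:y+h,x:x+w];u=(xx*wt).sum()/wt.sum(),(yy*wt).sum()/wt.sum();print(u,ray(d,u,z))
E
```

```text
((219.97601318359375, 262.1472473144531), (40.96649169921875, 27.14547348022461), 65.55604553222656) [[0.4961 0.3447 0.005 ]
 [0.5232 0.2795 0.005 ]
 [0.4218 0.2362 0.005 ]
 [0.3957 0.3006 0.005 ]] [0.4592 0.2902 0.005 ]
[0.0706 0.1102 0.0695] [ -67.4392 -156.8666  112.0823]
(np.float64(324.89253731343285), np.float64(205.76119402985074)) [0.5802 0.0098 0.071 ]
(np.float64(320.77028714107365), np.float64(232.45193508114858)) [0.5114 0.0238 0.071 ]
```

View pics/crop0.png

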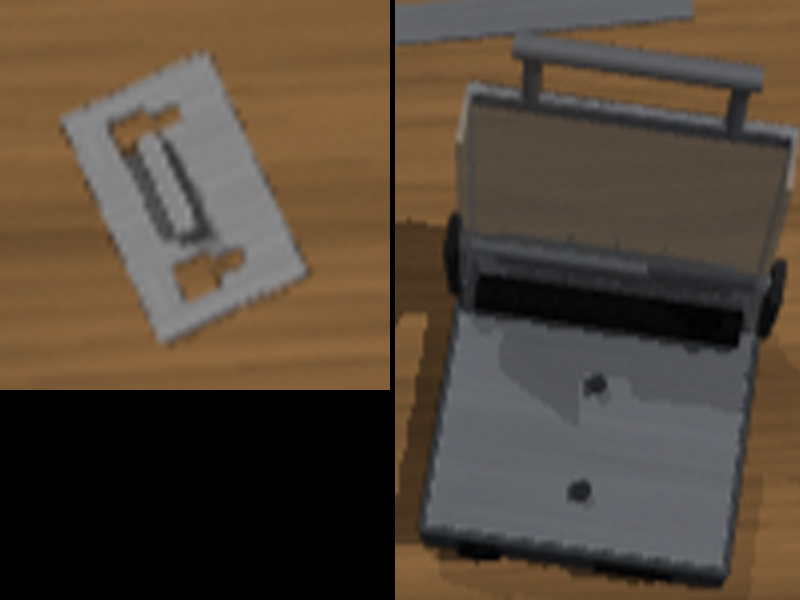

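The close crop confirms the choice. The silver plate has entry holes on its +y side and slots running to -y. It lies at about (0.459, 0.290) with a yaw of about 23°. The machine's screws have their midpoint at about (0.546, 0.017), yaw about -11.5°. I'll move above the plate.

```bash
python3 -m jog '[[[0.044,-0.04,0],0],[[0.044,-0.04,0],0],[[0.044,-0.04,0],0],[[0.044,-0.04,0],0],[[0.044,-0.04,0],0],[[0.044,-0.04,0],0],[[0.044,-0.04,0],0],[[0.044,-0.04,0],0]]' 1 && python3 -m jog '[[[0.044,-0.04,0],0],[[0.044,-0.04,0],0],[[0.044,-0.04,0],0],[[0.016,-0.059,0],0],[[0.016,-0.059,0],0],[[0.016,-0.059,0],0],[[0.016,-0.059,0],0],[[0.016,-0.059,0],0]]' && python3 -m jog '[[[0.016,-0.059,0],0],[[0.016,-0.059,0],0],[[0.016,-0.059,0],0],[[0.016,-0.059,0],0],[[0.016,-0.059,0],0],[[0,0,0],-0.014],[[0,0,0],-0.014],[[0,0,0],0]]'
cat > where.py <<'E'
from h import *
import sys
from scipy.spatial.transform import Rotation as R
def where(goal=None,yaw=None):
    s=sense();M=R.from_quat(s["tcp_rot"]).as_matrix();y=np.degrees(np.arctan2(M[1,0],M[0,0]))
    print("t",s["t"],"tcp",s["eef_pos"],"yaw %.2f"%y,"F",s["force"],"gap",s["finger_gap"],"ff",s["finger_force"])
    if goal is not None: print("tool shift/0.8:",M.T@(np.array(goal)-s["eef_pos"])/.8)
    if yaw is not None: print("spin/360:",-(yaw-y)/360)
    return s,M
E
python3 - <<'E'
from where import *
s,M=where([.459,.290,.12],22.8);print(s["qpos"],M)
d=get_image("wrist");np.savez("w1.npz",**d);cv2.imwrite("pics/w1.png",d["color"][:,:,::-1]);print(d["camera_from_world"],d["intrinsics"])
E
```

```text
t: 0.9
eef_pos: [0.3621, -0.3201, 0.231]
tcp_rot: [0.994, 0.111, -0.0, -0.0]
force: [1.2, 0.1, 0.8]
finger_gap: 0.0853
finger_force: 0.0
t: 1.7
eef_pos: [0.4531, 0.041, 0.2311]
tcp_rot: [0.994, 0.111, -0.0, 0.0]
force: [0.7, -0.3, 0.4]
finger_gap: 0.0854
finger_force: 0.0
t: 2.5
eef_pos: [0.4634, 0.2838, 0.2306]
tcp_rot: [0.98, 0.199, -0.001, 0.0]
force: [0.1, -0.1, 0.1]
finger_gap: 0.0853
finger_force: 0.0
t 2.5 tcp [0.4634 0.2838 0.2306] yaw 22.91 F [ 0.0861 -0.081   0.105 ] gap 0.08534215362309275 ff 0.0
tool shift/0.8: [-0.0019 -0.0092  0.1382]
spin/360: 0.00031364919277295417
[ 0.0628  0.2738 -0.7884  1.824   0.2126  1.1324 -1.9692] [[ 0.9211  0.3893 -0.0015]
 [ 0.3893 -0.9211 -0.0003]
 [-0.0015 -0.0003 -1.    ]]
[[ 0.3898 -0.9209 -0.0003  0.08  ]
 [-0.8841 -0.3743  0.2796  0.4792]
 [-0.2576 -0.1087 -0.9601  0.528 ]
 [ 0.      0.      0.      1.    ]] [[361.6887   0.     315.2736]
 [  0.     361.6887 238.6522]
 [  0.       0.       1.    ]]
```

View pics/w1.png

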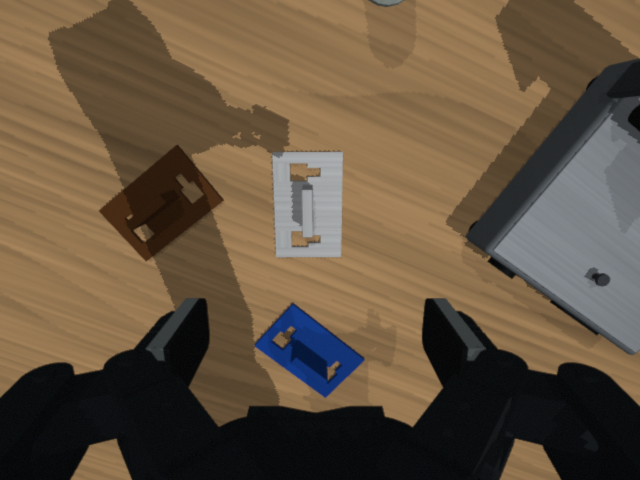

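The wrist view shows the silver plate centred at (309,204) and almost square to the tool. Its fence is at (307,211), the blue plate at (310,350), the brown plate at (160,203) and one screw at (600,278). Next I measure the plate here.

```bash
python3 - <<'E'
from where import *
d=dict(np.load("w1.npz"));hsv=cv2.cvtColor(d["color"],cv2.COLOR_RGB2HSV)
m=((hsv[...,1]<60)&(hsv[...,2]>120)).astype(np.uint8);n=m*0;n[140:270,260:355]=m[140:270,260:355]
c=max(cv2.findContours(n,0,2)[0],key=cv2.contourArea)
P=np.float32([ray(d,p[0],.005)[:2] for p in c])
r=cv2.minAreaRect(P*1000);print(r)
# fence top: brightest strip
f=((hsv[...,1]<60)&(hsv[...,2]>np.percentile(hsv[...,2][n>0],50))).astype(np.uint8)
print(proj(d,[.463,.284,.0]), [proj(d,[*(np.array(r[0])/1000),z]) for z in(.005,.0405)])
c=np.array(r[0])/1000
where([*c,.11])
E
```

```text
((458.7422790527344, 289.79412841796875), (110.6629867553711, 70.75193786621094), 23.217288970947266)
[314.2713 203.715 ] [array([307.4837, 206.2086]), array([306.6883, 213.5284])]
t 2.55 tcp [0.4637 0.2833 0.2307] yaw 22.75 F [ 0.2133 -0.6859  0.3686] gap 0.08560585515757964 ff 0.0
tool shift/0.8: [-0.0023 -0.0099  0.1509]
```

```bash
python3 -m jog '[[[-0.0023,-0.0099,0.05],-0.0013],[[0,0,0.06],0],[[0,0,0.06],0],[[0,0,0.05],0],[[0,0,0.03],0],[[0,0,0.015],0],[[0,0,0.01],0],[[0,0,0],0]]' && python3 -m jog '[[[0,0,0],0],[[0,0,0],0],[[0,0,0],0],[[0,0,0],0],[[0,0,0],0],[[0,0,0],0]]' -1 && python3 -c "
from where import *;where()"
```

```text
t: 3.35
eef_pos: [0.4595, 0.2899, 0.0113]
tcp_rot: [0.979, 0.202, -0.0, 0.0]
force: [-0.4, 0.4, -0.0]
finger_gap: 0.0852
finger_force: 0.0
t: 3.95
eef_pos: [0.4597, 0.2905, 0.0118]
tcp_rot: [0.979, 0.202, 0.001, -0.0]
force: [-1.2, -0.0, 1.9]
finger_gap: 0.0091
finger_force: 59.9
t 3.95 tcp [0.4597 0.2905 0.0118] yaw 23.31 F [-1.1557 -0.0411  1.935 ] gap 0.009081562365215566 ff 59.865694642066956
```

```bash
python3 -m jog '[[[0,0,-0.01],0],[[0,0,-0.04],0],[[0,0,-0.06],0],[[0,0,-0.05],0],[[0,0,-0.03],0],[[0.0127,0.0425,0],0],[[0.0127,0.0425,0],0],[[0.0127,0.0425,0],0]]' && python3 -m jog '[[[0.0127,0.0425,0],0],[[0.0127,0.0425,0],0],[[0,0,0],0.0193],[[0,0,0],0.0193],[[0,0,0],0.0193],[[0,0,0],0.0193],[[0,0,0],0.0193],[[0,0,0],0]]' && python3 - <<'E'
from where import *
where()
d=get_image("wrist");np.savez("w2.npz",**d);t=get_image("top");np.savez("t2.npz",**t)
cv2.imwrite("pics/w2.png",d["color"][:,:,::-1])
E
```

```text
t: 4.75
eef_pos: [0.5277, 0.2076, 0.1637]
tcp_rot: [0.979, 0.203, 0.0, 0.0]
force: [-0.1, -0.3, -1.0]
finger_gap: 0.0089
finger_force: 59.3
t: 5.55
eef_pos: [0.5724, 0.154, 0.163]
tcp_rot: [0.995, -0.099, -0.001, 0.0]
force: [-0.6, 0.9, -1.7]
finger_gap: 0.0089
finger_force: 59.2
t 5.55 tcp [0.5724 0.154  0.163 ] yaw -11.39 F [-0.5581  0.9046 -1.6769] gap 0.008918477018247788 ff 59.15612518787384
```

View pics/w2.png

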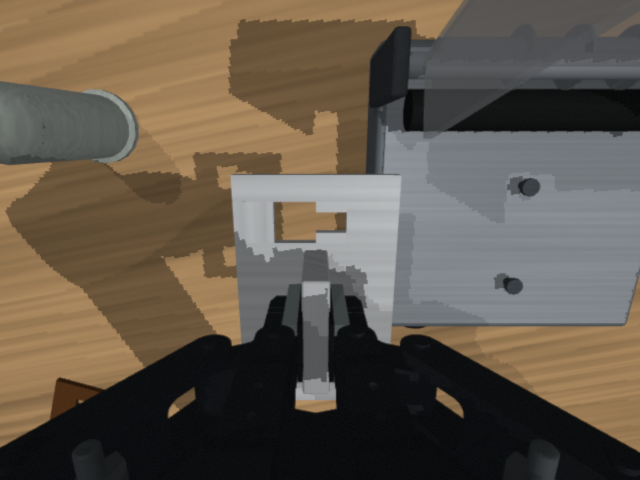

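The wrist view shows the screw heads at about (530,187) and (513,286). The held plate's rear keyhole entry is at (295,221), and the plate's rear edge runs from (232,175) to (401,175).

```bash
python3 - <<'E'
from where import *
d=dict(np.load("w2.npz"));im=d["color"];g=cv2.cvtColor(im,7).astype(float);hsv=cv2.cvtColor(im,cv2.COLOR_RGB2HSV)
S=[]
for (x,y) in((530,187),(514,286)):
    q=g[y-13:y+14,x-13:x+14];m=(q<95).astype(np.uint8)
    n,l,st,ce=cv2.connectedComponentsWithStats(m);k=1+np.argmax(st[1:,4]);u=ce[k]+[x-13,y-13]
    p=ray(d,u,.070);S.append(p);print(u,st[k],p)
a=np.degrees(np.arctan2(*(S[0]-S[1])[[1,0]]));C=(S[0]+S[1])/2;print("wrist screws",C,"yaw",a,np.linalg.norm(S[0]-S[1]))
# plate corners/holes
zt=.163-.0118+.005
m=((hsv[...,1]>80)).astype(np.uint8);n,l,st,ce=cv2.connectedComponentsWithStats(m)
k=l[221,290];print("hole bbox",st[k],st[l[221,290]])
for n_,u in(("rear-left",(232,175)),("rear-right",(401,175)),("hole L top",(274.5,202)),("hole L bot",(274.5,241.5)),("hole R bot",(316,241.5))):print(n_,ray(d,u,zt))
t=dict(np.load("t2.npz"));im2=t["color"]
g=cv2.cvtColor(im2,7).astype(float)
for (x,y) in((325,206),(321,232)):
    q=g[y-8:y+9,x-8:x+9];w=np.clip(np.median(q)-20-q,0,None);yy,xx=np.mgrid[y-8:y+9,x-8:x+9];u=((xx*w).sum()/w.sum(),(yy*w).sum()/w.sum());print("top",u,ray(t,u,.07))
print("tcp",np.array(ray(d,proj(d,sense()["eef_pos"]),.15)))
E
```

```text
[527.35   186.2444] [  0   3  23  20 360] [0.5821 0.0102 0.07  ]
[510.8312 284.1688] [  0   1  22  21 314] [0.5146 0.0241 0.07  ]
wrist screws [0.5484 0.0172 0.07  ] yaw -11.654309878241321 0.06888101048678485
hole bbox [ 275  202   70   38 1997] [ 275  202   70   38 1997]
rear-left [0.6324 0.1757 0.1562]
rear-right [0.6187 0.1079 0.1562]
hole L top [0.6181 0.1612 0.1562]
hole L bot [0.6013 0.1651 0.1562]
hole R bot [0.5978 0.1476 0.1562]
top (np.float64(nan), np.float64(nan)) [nan nan nan]
top (np.float64(nan), np.float64(nan)) [nan nan nan]
tcp [0.5663 0.1555 0.15  ]<stdin>:17: RuntimeWarning: invalid value encountered in scalar divide
```

```bash
python3 - <<'E'
from h import *
d=dict(np.load("w2.npz"));im=d["color"][:,:,::-1]
a=cv2.resize(im[167:207,500:550],None,fx=8,fy=8,interpolation=0);b=cv2.resize(im[266:306,485:535],None,fx=8,fy=8,interpolation=0)
cv2.imwrite("pics/heads.png",np.hstack([a,b]))
E
```

```text
(no output)
```

View pics/heads.png

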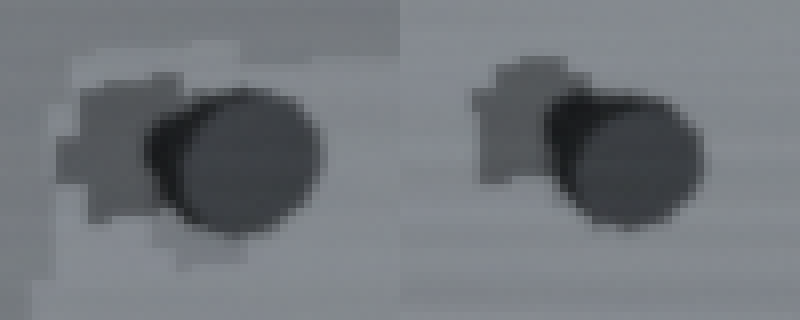

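The crop shows the head tops centred at (531.5,187.4) and (515,286.5). The darker rims and shadows to their left are not part of the heads.

```bash
python3 - <<'E'
from where import *
d=dict(np.load("w2.npz"))
A,B=ray(d,(531,186.9),.071),ray(d,(514.5,286),.071)
v=A-B;yaw=np.degrees(np.arctan2(v[1],v[0]));print(A,B,(A+B)/2,np.linalg.norm(v),yaw)
h=(ray(d,(275,201.5),.1562)+ray(d,(316,241.5),.1562))/2;print("hole",h)
s,M=where()
C=(A+B)/2;u=v/np.linalg.norm(v);l=np.array([-u[1],u[0],0])
t1=C-.009*l; t2=C+.01*l
mv=s["eef_pos"]+A-h
print("fence target nominal",t1,"by relative",mv,"locked",t2)
g=t1.copy();g[2]=.11;where(g,yaw);print("axes",u,l)
E
```

```text
[0.5815 0.0085 0.071 ] [0.5133 0.0222 0.071 ] [0.5474 0.0153 0.071 ] 0.06955292767093711 -11.362321510943048
hole [0.608  0.1542 0.1562]
t 5.65 tcp [0.5727 0.1541 0.1631] yaw -11.26 F [-0.2048 -0.6386 -1.1653] gap 0.009128250546447642 ff 59.155821204185486
fence target nominal [0.5456 0.0065 0.071 ] by relative [0.5461 0.0083 0.0779] locked [0.5493 0.0251 0.071 ]
t 5.65 tcp [0.5727 0.1541 0.1631] yaw -11.26 F [-0.2048 -0.6386 -1.1653] gap 0.009128250546447642 ff 59.155821204185486
tool shift/0.8: [0.0029 0.1875 0.0664]
spin/360: 0.00028124232957246813
axes [ 0.9804 -0.197   0.    ] [0.197  0.9804 0.    ]
```

```bash
python3 -m jog '[[[0.0008,0.04,0],0.0003],[[0.0008,0.055,0],0],[[0.0008,0.055,0],0],[[0.0007,0.0365,0],0],[[0,0,0.04],0],[[0,0,0.03],0],[[0,0,0.015],0],[[0,0,0],0]]' && python3 - <<'E'
from where import *
where([.5458,.0074,.0718])
d=get_image("wrist");np.savez("w3.npz",**d)
cv2.imwrite("pics/w3.png",cv2.resize(d["color"][100:420,200:440,::-1],None,fx=1.8,fy=1.8,interpolation=2))
E
```

```text
t: 6.45
eef_pos: [0.5439, 0.0076, 0.0934]
tcp_rot: [0.995, -0.1, -0.002, 0.0]
force: [-0.2, -0.1, -2.6]
finger_gap: 0.0087
finger_force: 59.1
t 6.45 tcp [0.5439 0.0076 0.0934] yaw -11.44 F [-0.1974 -0.1133 -2.619 ] gap 0.008742430489101147 ff 59.08207833766937
tool shift/0.8: [ 0.0025 -0.0003  0.027 ]
```

View pics/w3.png

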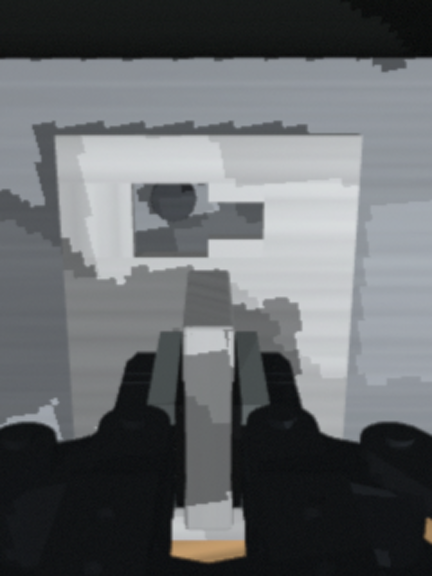

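The head is visible inside the rear entry hole, at about (172,199) in the crop. That is central across the slot direction, but towards the rear edge. I'll work out the remaining offset.

```bash
python3 - <<'E'
from where import *
d=dict(np.load("w3.npz"));f=lambda x,y:(200+x/1.8-.2,100+y/1.8-.2)
h=(ray(d,f(133,183),.0866)+ray(d,f(208,257),.0866))/2;A=ray(d,f(172,198.5),.071)
s,M=where();print(h,A,"needed tool shift mm",M.T@(A-h)*1000, "share",M.T@(A-h)/.8)
E
```

```text
t 6.5 tcp [0.5453 0.0079 0.0948] yaw -11.44 F [-0.1511 -0.9134 -1.5936] gap 0.00914450085875004 ff 59.08271133899689
[0.5793 0.0082 0.0866] [0.5814 0.0084 0.071 ] needed tool shift mm [ 2.0398 -0.5789 15.5964] share [ 0.0025 -0.0007  0.0195]
```

```bash
python3 -m jog '[[[0.0016,-0.0004,0.005],0],[[0,0,0.008],0],[[0,0,0.005],0],[[0,0,0.004],0],[[0,0,0.003],0],[[0,0,0],0]]' && python3 -m jog '[[[0,0,0.002],0],[[0,0,0.001],0],[[0,0,0],0],[[0,0,0],0]]' && python3 -c "
from where import *;where()"
```

```text
t: 7.1
eef_pos: [0.5468, 0.0075, 0.0749]
tcp_rot: [0.995, -0.1, -0.0, 0.0]
force: [0.2, -0.4, -0.9]
finger_gap: 0.009
finger_force: 59.1
t: 7.5
eef_pos: [0.5472, 0.0075, 0.0729]
tcp_rot: [0.995, -0.1, 0.0, -0.0]
force: [0.0, -0.4, -1.6]
finger_gap: 0.009
finger_force: 59.1
t 7.5 tcp [0.5472 0.0075 0.0729] yaw -11.53 F [ 0.0124 -0.413  -1.6381] gap 0.008999845703938386 ff 59.11454737186432
```

```bash
python3 -m jog '[[[0,0,0.0008],0],[[0,-0.004,0],0],[[0,-0.006,0],0],[[0,-0.006,0],0],[[0,-0.005,0],0],[[0,0,0],0]]' && python3 -m jog '[[[0,-0.0015,0],0],[[0,-0.001,0],0],[[0,0,0],0],[[0,0,0],0]]' && python3 -c "
from where import *;where([.5493,.0251,.072])"
```

```text
t: 8.1
eef_pos: [0.5507, 0.0252, 0.0723]
tcp_rot: [0.995, -0.1, 0.0, -0.0]
force: [0.1, 0.3, -1.2]
finger_gap: 0.0089
finger_force: 59.2
t: 8.5
eef_pos: [0.5509, 0.0256, 0.0722]
tcp_rot: [0.995, -0.101, -0.0, 0.0]
force: [0.3, 0.3, -1.0]
finger_gap: 0.009
finger_force: 59.2
t 8.5 tcp [0.5509 0.0256 0.0722] yaw -11.55 F [ 0.288   0.2905 -0.9831] gap 0.008993363200622035 ff 59.157477021217346
tool shift/0.8: [-0.0018  0.001   0.0003]
```

```bash
python3 -m jog '[[[0,-0.0015,0],0],[[0,-0.001,0],0],[[0,0,0],0]]' && python3 -m jog '[[[0,-0.0015,0],0],[[0,-0.001,0],0],[[0,0,0],0]]' && python3 -c "
from where import *;where()"
```

```text
t: 8.8
eef_pos: [0.5509, 0.0259, 0.0721]
tcp_rot: [0.995, -0.101, -0.001, 0.001]
force: [-1.5, -4.2, -0.3]
finger_gap: 0.0087
finger_force: 59.4
t: 9.1
eef_pos: [0.5509, 0.026, 0.0721]
tcp_rot: [0.995, -0.101, -0.001, 0.003]
force: [-2.9, -7.7, 1.5]
finger_gap: 0.0092
finger_force: 59.8
t 9.1 tcp [0.5509 0.026  0.0721] yaw -11.64 F [-2.9413 -7.7059  1.4811] gap 0.009169831496891746 ff 59.7683984041214
```

```bash
python3 -m jog '[[[0,-0.002,0.0003],0],[[0,-0.002,0],0],[[0,0,0],0],[[0,0,0],0]]' && python3 -m jog '[[[0,0.0055,0],0],[[0,0,0],0],[[0,0,0],0]]' && python3 -c "
from where import *;where()"
```

```text
t: 9.5
eef_pos: [0.5508, 0.0259, 0.0721]
tcp_rot: [0.995, -0.102, -0.002, 0.005]
force: [-5.2, -12.0, 6.0]
finger_gap: 0.0091
finger_force: 60.4
t: 9.8
eef_pos: [0.5509, 0.0259, 0.0721]
tcp_rot: [0.995, -0.101, -0.001, 0.002]
force: [-3.5, -5.9, 2.4]
finger_gap: 0.0091
finger_force: 59.8
t 9.8 tcp [0.5509 0.0259 0.0721] yaw -11.63 F [-3.5055 -5.8554  2.4237] gap 0.009119943076101613 ff 59.78052735328674
```

```bash
python3 -m jog '[[[0,0,0],0],[[0,0,0],0],[[0,0,0],0],[[0,0,0],0],[[0,0,0],0]]' 1 && python3 -m jog '[[[0,0,-0.03],0],[[0,0,-0.05],0],[[0,0,-0.06],0],[[-0.03,0,-0.06],0],[[-0.05,0,-0.05],0],[[-0.05,0,-0.05],0],[[-0.03,0,-0.05],0],[[0,0,0],0]]' && python3 - <<'E'
from where import *
s,M=where();print(s["qpos"])
for n in("wrist","scene","top"):
    d=get_image(n);np.savez(n[0]+"4.npz",**d);im=d["color"][:,:,::-1]
    if n=="wrist": W=im
    if n=="top": T=cv2.resize(im[100:260,270:390],None,fx=3,fy=3,interpolation=2)
cv2.imwrite("pics/m4.png",np.hstack([cv2.resize(W[:,60:],None,fx=.75,fy=.75,interpolation=3)[:,:435],T[:360]]))
E
```

```text
t: 10.3
eef_pos: [0.5517, 0.0295, 0.0721]
tcp_rot: [0.995, -0.1, 0.0, -0.0]
force: [-0.1, -0.3, 0.3]
finger_gap: 0.0806
finger_force: 0.0
t: 11.1
eef_pos: [0.4377, 0.0544, 0.3459]
tcp_rot: [0.995, -0.099, 0.006, 0.0]
force: [0.7, -0.3, 1.3]
finger_gap: 0.0851
finger_force: 0.0
t 11.1 tcp [0.4377 0.0544 0.3459] yaw -11.38 F [ 0.6967 -0.2508  1.2822] gap 0.08513494659446828 ff 0.0
[ 0.4314 -0.106  -0.5962  1.8999 -0.0573  1.3182 -1.9179]
```

View pics/m4.png

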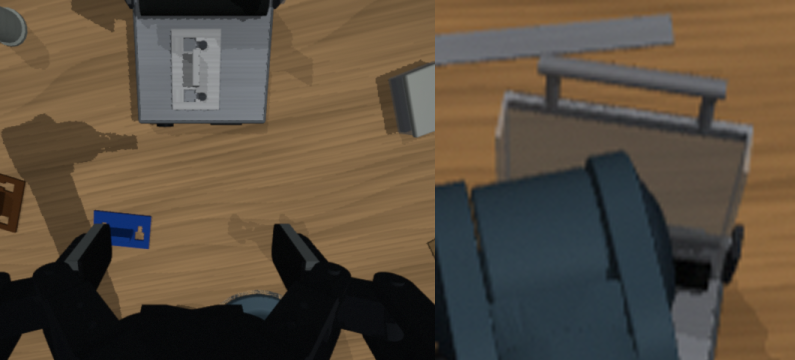

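The plate is on the screws, with both heads at the right-hand ends of the slots at (203,44) and (203,97), so it is locked. In the top view the bar runs from (305,121) to (367,129), middle at about (336,125). I'll solve for the guard angle and check the lock numerically.

```bash
python3 - <<'E'
from where import *
C=np.array([.5483,.0158,0]);a=np.radians(-11.5);X=np.array([np.cos(a),np.sin(a),0]);Y=np.array([-X[1],X[0],0]);Z=np.array([0,0,1.])
t=dict(np.load("t4.npz"));sc=dict(np.load("s4.npz"))
bar=lambda q:C+.1*X+.115*Z+.2*(-np.cos(q)*X+np.sin(q)*Z)
for q in np.arange(1.55,1.91,.05):print("%.2f"%q,proj(t,bar(q)),proj(sc,bar(q)),bar(q))
cv2.imwrite("pics/s4.png",cv2.resize(sc["color"][180:340,200:380,::-1],None,fx=3,fy=3))
w=dict(np.load("w4.npz"))
hsv=cv2.cvtColor(w["color"],cv2.COLOR_RGB2HSV)
f=lambda x,y:((x)/.75+60,y/.75)
E2=[f(220,30),f(219,108),f(172,30),f(173,110),f(203,44),f(203,97)]
for u,z in zip(E2,(.065,)*4+(.071,)*2):
    p=ray(w,u,z)-C;print(p@X,p@Y)
E
```

```text
1.55 [332.4815 143.9336] [276.9617 197.2368] [ 0.6422 -0.0033  0.315 ]
1.60 [333.1859 139.4003] [274.4887 200.3717] [ 0.652  -0.0053  0.3149]
1.65 [333.8758 134.9968] [271.993  203.7871] [ 0.6618 -0.0073  0.3144]
1.70 [334.5485 130.74  ] [269.4832 207.4769] [ 0.6715 -0.0093  0.3133]
1.75 [335.2013 126.6455] [266.9684 211.4333] [ 0.6812 -0.0112  0.3118]
1.80 [335.8321 122.728 ] [264.458 215.647] [ 0.6908 -0.0132  0.3098]
1.85 [336.4384 119.0007] [261.9618 220.1069] [ 0.7003 -0.0151  0.3073]
1.90 [337.0184 115.4754] [259.4896 224.8001] [ 0.7097 -0.017   0.3043]
0.053398723298035376 -0.024827767737463906
-0.052904487329456046 -0.02656946143440936
0.05323312921262852 0.04279118974687954
-0.05601886296090589 0.043079811516687556
0.03418538759351442 -0.0009048638995956663
-0.03717466780036418 -0.0018984436004878173
```

View pics/s4.png

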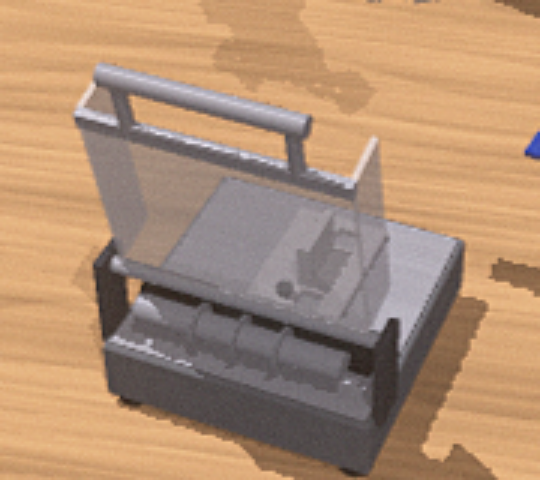

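The scene view puts the bar middle at about (267,214), giving q ≈ 1.77 with the bar at about (0.685, -0.012, 0.311). Plate offset from the screws is 10 mm, so it is fully home. Now I turn the tool 90° and move above the bar.

```bash
python3 -m jog '[[[0,0,-0.02],-0.0227],[[0,0,-0.005],-0.0227],[[0,0,0],-0.0227],[[0,0,0],-0.0227],[[0,0,0],-0.0227],[[0,0,0],-0.0227],[[0,0,0],-0.0227],[[0,0,0],-0.0227]]' && python3 -m jog '[[[0,0,0],-0.0227],[[0,0,0],-0.0227],[[0,0,0],-0.0227],[[0,0,0],0],[[-0.003,0.04,0],0],[[-0.003,0.055,0],0],[[-0.003,0.055,0],0],[[-0.003,0.055,0],0]]' && python3 - <<'E'
from where import *
s,M=where([.685,-.012,.36],78.5);print(s["qpos"])
E
```

```text
t: 12.05
eef_pos: [0.4364, 0.0517, 0.357]
tcp_rot: [0.89, 0.455, -0.002, -0.001]
force: [0.3, -0.5, 0.3]
finger_gap: 0.0852
finger_force: 0.0
t: 12.85
eef_pos: [0.5968, 0.0087, 0.3575]
tcp_rot: [0.776, 0.63, -0.001, -0.001]
force: [-0.1, -0.7, 1.0]
finger_gap: 0.0853
finger_force: 0.0
t 12.85 tcp [0.5968 0.0087 0.3575] yaw 78.13 F [-0.1025 -0.7029  1.0196] gap 0.08527648994810065 ff 0.0
tool shift/0.8: [-0.0026  0.1132 -0.0034]
spin/360: -0.001033667093907869
[ 0.3152  0.2397 -0.477   1.546   0.1105  1.3856 -0.378 ]
```

```bash
python3 -m jog '[[[-0.0013,0.05,0],-0.001],[[-0.0013,0.04,0],0],[[0,0.023,0],0],[[0,0,0],0],[[0,0,0],0]]' && python3 - <<'E'
from where import *
s,M=where([.685,-.012,.293],78.5)
d=get_image("wrist");cv2.imwrite("pics/w5.png",d["color"][:,:,::-1]);np.savez("w5.npz",**d)
E
```

```text
t: 13.35
eef_pos: [0.6832, -0.0103, 0.3572]
tcp_rot: [0.774, 0.633, -0.001, -0.002]
force: [-0.3, 0.7, 0.8]
finger_gap: 0.0852
finger_force: 0.0
t 13.35 tcp [ 0.6832 -0.0103  0.3572] yaw 78.61 F [-0.2986  0.6529  0.8166] gap 0.08523884755252456 ff 0.0
tool shift/0.8: [-0.0016  0.003   0.0803]
spin/360: 0.00031196274810210884
```

View pics/w5.png

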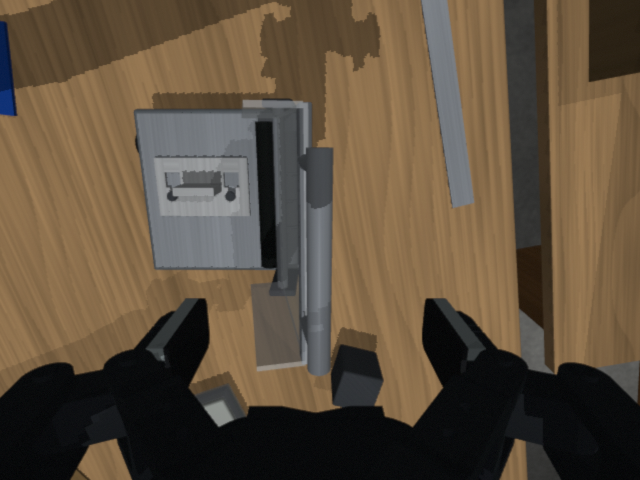

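The wrist view shows the bar running from (320,148) to (318,373), nicely between the fingers. The plate is locked at (200,187).

```bash
python3 - <<'E'
from where import *
d=dict(np.load("w5.npz"));s,M=where()
z=.312;a=ray(d,(320,150),z);b=ray(d,(318,371),z);c=(a+b)/2;print(a,b,c,np.linalg.norm(a-b))
where([c[0],c[1],.293])
E
```

```text
t 13.4 tcp [ 0.6829 -0.0099  0.3581] yaw 78.68 F [-0.9525 -0.5865 -0.9132] gap 0.08548700694935085 ff 0.0
[0.6976 0.0499 0.312 ] [ 0.6713 -0.0773  0.312 ] [ 0.6844 -0.0137  0.312 ] 0.12982103396208958
t 13.4 tcp [ 0.6829 -0.0099  0.3581] yaw 78.68 F [-0.9525 -0.5865 -0.9132] gap 0.08548700694935085 ff 0.0
tool shift/0.8: [-0.0042  0.0031  0.0813]
```

```bash
python3 -m jog '[[[-0.004,0.003,0.015],0],[[0,0,0.025],0],[[0,0,0.022],0],[[0,0,0.013],0],[[0,0,0.006],0],[[0,0,0],0]]' && python3 -m jog '[[[0,0,0],0],[[0,0,0],0],[[0,0,0],0],[[0,0,0],0],[[0,0,0],0],[[0,0,0],0]]' -1 && python3 -c "
from where import *;s,M=where();print(s['moment'])"
```

```text
t: 14.0
eef_pos: [0.6847, -0.0141, 0.294]
tcp_rot: [0.773, 0.634, -0.001, -0.0]
force: [-0.3, -0.3, 0.1]
finger_gap: 0.0855
finger_force: 0.0
t: 14.6
eef_pos: [0.6856, -0.014, 0.2951]
tcp_rot: [0.773, 0.634, 0.0, 0.0]
force: [0.2, 0.4, 1.0]
finger_gap: 0.0117
finger_force: 58.4
t 14.6 tcp [ 0.6856 -0.014   0.2951] yaw 78.71 F [0.1988 0.3665 0.9977] gap 0.01167397199286708 ff 58.40324521064758
[ 0.0291 -0.0042 -0.0259]
```

```bash
python3 - <<'E'
import numpy as np
for q0,dq,n in((1.77,.05,16),):
    q=q0-dq*np.arange(n+1)
    for a,b in zip(q,q[1:]):print("%.2f->%.2f  ty %.4f tz %.4f"%(a,b,.25*(np.cos(a)-np.cos(b)),-.25*(np.sin(b)-np.sin(a))))
E
```

```text
1.77->1.72  ty -0.0123 tz -0.0022
1.72->1.67  ty -0.0124 tz -0.0015
1.67->1.62  ty -0.0125 tz -0.0009
1.62->1.57  ty -0.0125 tz -0.0003
1.57->1.52  ty -0.0125 tz 0.0003
1.52->1.47  ty -0.0125 tz 0.0009
1.47->1.42  ty -0.0124 tz 0.0016
1.42->1.37  ty -0.0123 tz 0.0022
1.37->1.32  ty -0.0122 tz 0.0028
1.32->1.27  ty -0.0120 tz 0.0034
1.27->1.22  ty -0.0118 tz 0.0040
1.22->1.17  ty -0.0116 tz 0.0046
1.17->1.12  ty -0.0114 tz 0.0052
1.12->1.07  ty -0.0111 tz 0.0057
1.07->1.02  ty -0.0108 tz 0.0063
1.02->0.97  ty -0.0105 tz 0.0068
```

```bash
python3 -m jog '[[[0,-0.006,-0.0011],0],[[0,-0.0063,-0.0011],0],[[0,-0.0124,-0.0015],0],[[0,-0.0125,-0.0009],0],[[0,-0.0125,-0.0003],0],[[0,-0.0125,0.0003],0],[[0,-0.0125,0.0009],0],[[0,0,0],0]]' && python3 - <<'E'
from where import *
where()
np.save
for i in (1,):
    t=get_image("top");np.savez("t6.npz",**t)
E
```

```text
t: 15.4
eef_pos: [0.6252, -0.0018, 0.3002]
tcp_rot: [0.773, 0.634, -0.0, 0.001]
force: [-0.3, 0.0, 9.0]
finger_gap: 0.0116
finger_force: 60.1
t 15.4 tcp [ 0.6252 -0.0018  0.3002] yaw 78.74 F [-0.2712  0.0412  9.0486] gap 0.011622642194810332 ff 60.067466497421265
```

```bash
python3 - <<'E'
import numpy as np
q=1.505-.05*np.arange(31)
for a,b in zip(q,q[1:]):print("%.3f->%.3f  ty %.4f tz %.4f"%(a,b,.25*(np.cos(a)-np.cos(b)),-.25*(np.sin(b)-np.sin(a))))
E
python3 -m jog '[[[0,-0.0125,-0.001],0],[[0,-0.0124,0.0],0],[[0,-0.0123,0.001],0],[[0,-0.0122,0.0024],0],[[0,0,0],0]]' && python3 -c "
from where import *;where()"
```

```text
1.505->1.455  ty -0.0124 tz 0.0011
1.455->1.405  ty -0.0124 tz 0.0018
1.405->1.355  ty -0.0123 tz 0.0024
1.355->1.305  ty -0.0121 tz 0.0030
1.305->1.255  ty -0.0120 tz 0.0036
1.255->1.205  ty -0.0118 tz 0.0042
1.205->1.155  ty -0.0116 tz 0.0048
1.155->1.105  ty -0.0113 tz 0.0053
1.105->1.055  ty -0.0110 tz 0.0059
1.055->1.005  ty -0.0107 tz 0.0064
1.005->0.955  ty -0.0104 tz 0.0070
0.955->0.905  ty -0.0100 tz 0.0075
0.905->0.855  ty -0.0096 tz 0.0080
0.855->0.805  ty -0.0092 tz 0.0084
0.805->0.755  ty -0.0088 tz 0.0089
0.755->0.705  ty -0.0083 tz 0.0093
0.705->0.655  ty -0.0079 tz 0.0097
0.655->0.605  ty -0.0074 tz 0.0101
0.605->0.555  ty -0.0068 tz 0.0105
0.555->0.505  ty -0.0063 tz 0.0108
0.505->0.455  ty -0.0058 tz 0.0111
0.455->0.405  ty -0.0052 tz 0.0114
0.405->0.355  ty -0.0046 tz 0.0116
0.355->0.305  ty -0.0041 tz 0.0118
0.305->0.255  ty -0.0035 tz 0.0120
0.255->0.205  ty -0.0028 tz 0.0122
0.205->0.155  ty -0.0022 tz 0.0123
0.155->0.105  ty -0.0016 tz 0.0124
0.105->0.055  ty -0.0010 tz 0.0125
0.055->0.005  ty -0.0004 tz 0.0125
t: 15.95
eef_pos: [0.5844, 0.0064, 0.293]
tcp_rot: [0.773, 0.635, -0.003, -0.002]
force: [1.8, 2.3, -7.1]
finger_gap: 0.0114
finger_force: 59.5
t 15.95 tcp [0.5844 0.0064 0.293 ] yaw 78.80 F [ 1.7816  2.2513 -7.0886] gap 0.011408255582092474 ff 59.549492597579956
```

```bash
python3 -m jog '[[[0,-0.0118,0.0044],0],[[0,-0.0117,0.005],0],[[0,-0.0115,0.0053],0],[[0,0,0],0]]' && python3 -c "
from where import *
def q():
    s,M=where();h=np.array([.6463,-.0042]);X=np.array([.98,-.199]);x=(s['eef_pos'][:2]-h)@X;print('x',x,'q by x',np.arccos(-x/.2),'zoff',s['eef_pos'][2]-.115-.2*np.sin(np.arccos(-x/.2)))
q()"
```

```text
t: 16.35
eef_pos: [0.5584, 0.0117, 0.2832]
tcp_rot: [0.773, 0.635, -0.001, -0.001]
force: [0.3, 2.0, -4.4]
finger_gap: 0.0117
finger_force: 59.5
t 16.35 tcp [0.5584 0.0117 0.2832] yaw 78.77 F [ 0.2557  2.0332 -4.4438] gap 0.011682689971387605 ff 59.48285222053528
x -0.08933981959842205 q by x 1.1077238608293245 zoff -0.010780765150122829
```

```bash
python3 - <<'E'
import numpy as np
q=np.r_[1.147-.05*np.arange(21),.1,.06,.03,0]
for a,b in zip(q,q[1:]):print("%.3f->%.3f  ty %.4f tz %.4f"%(a,b,.25*(np.cos(a)-np.cos(b)),-.25*(np.sin(b)-np.sin(a))))
E
python3 -m jog '[[[0,-0.0113,0.0054],0],[[0,-0.011,0.006],0],[[0,-0.0107,0.0065],0],[[0,-0.0103,0.007],0],[[0,-0.01,0.0076],0],[[0,0,0],0]]' && cat > q.py <<'E'
from where import *
s,M=where();h=np.array([.6463,-.0042])-.007*np.array([.98,-.199]);X=np.array([.98,-.199]);x=(s['eef_pos'][:2]-h)@X
print('x',x,'q by x',np.arccos(max(-1,min(1,-x/.2))),'q by z',np.arcsin((s['eef_pos'][2]-.1008)/.2),"radius",np.hypot(x,s['eef_pos'][2]-.1008))
E
python3 q.py
```

```text
1.147->1.097  ty -0.0113 tz 0.0054
1.097->1.047  ty -0.0110 tz 0.0060
1.047->0.997  ty -0.0107 tz 0.0065
0.997->0.947  ty -0.0103 tz 0.0070
0.947->0.897  ty -0.0100 tz 0.0076
0.897->0.847  ty -0.0096 tz 0.0080
0.847->0.797  ty -0.0092 tz 0.0085
0.797->0.747  ty -0.0087 tz 0.0090
0.747->0.697  ty -0.0083 tz 0.0094
0.697->0.647  ty -0.0078 tz 0.0098
0.647->0.597  ty -0.0073 tz 0.0102
0.597->0.547  ty -0.0068 tz 0.0105
0.547->0.497  ty -0.0062 tz 0.0108
0.497->0.447  ty -0.0057 tz 0.0111
0.447->0.397  ty -0.0051 tz 0.0114
0.397->0.347  ty -0.0045 tz 0.0116
0.347->0.297  ty -0.0040 tz 0.0119
0.297->0.247  ty -0.0034 tz 0.0120
0.247->0.197  ty -0.0028 tz 0.0122
0.197->0.147  ty -0.0021 tz 0.0123
0.147->0.100  ty -0.0014 tz 0.0117
0.100->0.060  ty -0.0008 tz 0.0100
0.060->0.030  ty -0.0003 tz 0.0075
0.030->0.000  ty -0.0001 tz 0.0075
t: 16.95
eef_pos: [0.5159, 0.0202, 0.2563]
tcp_rot: [0.773, 0.635, -0.002, -0.002]
force: [0.5, 3.5, -3.6]
finger_gap: 0.0114
finger_force: 59.5
t 16.95 tcp [0.5159 0.0202 0.2563] yaw 78.77 F [ 0.533   3.492  -3.5595] gap 0.01139760820623852 ff 59.504433274269104
x -0.12560151823696755 q by x 0.8918060232836886 q by z 0.8906359716213997 radius 0.19988557291669481
```

```bash
python3 -m jog '[[[0,-0.0096,0.008],0],[[0,-0.0092,0.0085],0],[[0,-0.0087,0.009],0],[[0,-0.0083,0.0094],0],[[0,-0.0078,0.0098],0],[[0,-0.0073,0.0102],0],[[0,0,0],0]]' && python3 q.py
```

```text
t: 17.65
eef_pos: [0.4775, 0.0279, 0.2119]
tcp_rot: [0.773, 0.634, -0.0, -0.001]
force: [3.8, 3.9, -5.2]
finger_gap: 0.0113
finger_force: 58.9
t 17.65 tcp [0.4775 0.0279 0.2119] yaw 78.76 F [ 3.825   3.8824 -5.223 ] gap 0.011274059995170381 ff 58.92419099807739
x -0.1648098013433028 q by x 0.6022748444205651 q by z 0.5887726566166611 radius 0.19874205585826624
```

```bash
python3 -m jog '[[[0,-0.0065,0.0105],0],[[0,-0.006,0.0108],0],[[0,-0.0055,0.0111],0],[[0,-0.005,0.0114],0],[[0,-0.0044,0.0116],0],[[0,0,0],0]]' && python3 q.py
```

```text
t: 18.25
eef_pos: [0.4571, 0.032, 0.1678]
tcp_rot: [0.773, 0.634, 0.001, -0.0]
force: [5.8, 5.0, -6.7]
finger_gap: 0.0112
finger_force: 58.5
t 18.25 tcp [0.4571 0.032  0.1678] yaw 78.76 F [ 5.7915  5.0137 -6.7468] gap 0.01119331928993517 ff 58.496838212013245
x -0.1856000101731837 q by x 0.38178771770005654 q by z 0.341488619023348 radius 0.1973155330931259
```

```bash
python3 -m jog '[[[0,-0.003,0.0119],0],[[0,-0.0026,0.012],0],[[0,-0.002,0.0122],0],[[0,-0.0015,0.0123],0],[[0,-0.0008,0.01],0],[[0,0,0],0]]' && python3 q.py
```

```text
t: 18.85
eef_pos: [0.4489, 0.0337, 0.1212]
tcp_rot: [0.773, 0.634, 0.0, -0.001]
force: [3.3, 5.2, -4.2]
finger_gap: 0.0113
finger_force: 58.6
t 18.85 tcp [0.4489 0.0337 0.1212] yaw 78.76 F [ 3.3328  5.2137 -4.2479] gap 0.011341953947723625 ff 58.55801224708557
x -0.19395505640947872 q by x 0.24648818539151365 q by z 0.10240285736580271 radius 0.19502962232434545
```

```bash
python3 -m jog '[[[0,-0.0006,0.006],0],[[0,-0.0003,0.006],0],[[0,0,0.005],0],[[0,0,0.003],0],[[0,0,0],0]]' && python3 q.py && python3 -m jog '[[[0,0,0.002],0],[[0,0,0.0015],0],[[0,0,0.001],0],[[0,0,0],0]]' && python3 q.py
```

```text
t: 19.35
eef_pos: [0.4486, 0.0337, 0.1099]
tcp_rot: [0.773, 0.634, -0.002, -0.0]
force: [-7.4, 3.5, 25.9]
finger_gap: 0.0114
finger_force: 62.8
t 19.35 tcp [0.4486 0.0337 0.1099] yaw 78.69 F [-7.3606  3.4534 25.9008] gap 0.011381720222953395 ff 62.79807507991791
x -0.19428970046133703 q by x 0.23953457533901643 q by z 0.04528581755658085 radius 0.19450054975293737
t: 19.75
eef_pos: [0.4487, 0.0337, 0.1096]
tcp_rot: [0.773, 0.634, -0.003, 0.0]
force: [-16.5, 3.1, 51.4]
finger_gap: 0.0113
finger_force: 65.5
t 19.75 tcp [0.4487 0.0337 0.1096] yaw 78.68 F [-16.5134   3.1381  51.3831] gap 0.011318443023092695 ff 65.51749527454376
x -0.19417452944612992 q by x 0.24194983738416545 q by z 0.0441768326365364 radius 0.1943753091770257
```

```bash
python3 -m jog '[[[0,0,-0.004],0],[[0,0,0],0]]' && python3 q.py && cat > prof.py <<'E'
from h import *
import sys
C=np.array([.5483,.0158,0]);a=np.radians(-11.5);X=np.array([np.cos(a),np.sin(a),0]);Y=np.array([-X[1],X[0],0])
for n in("top","scene"):
    d=get_image(n);z=d["z_map"];T=d["camera_from_world"];K=d["intrinsics"]
    v,u=np.nonzero(z);Z=z[v,u];P=np.c_[(u-K[0,2])*Z/K[0,0],(v-K[1,2])*Z/K[1,1],Z];W=(P-T[:3,3])@T[:3,:3]
    x=(W-C)@X;y=(W-C)@Y;h=W[:,2]
    for nm,lo,hi in(("left",30,85),("right",-85,-40)):
        print(n,nm)
        for x0 in range(-125,125,10):
            m=(y>lo/1e3)&(y<hi/1e3)&(x>x0/1e3)&(x<(x0+10)/1e3)&(h>.05)&(h<.25)
            if m.sum()>3:print(x0,m.sum(),"h mm p10 %.0f p50 %.0f p90 %.0f"%tuple(np.percentile(h[m],[10,50,90])*1000),end=" | ")
        print()
E
python3 prof.py
```

```text
t: 19.95
eef_pos: [0.4486, 0.0337, 0.1098]
tcp_rot: [0.773, 0.634, -0.001, 0.0]
force: [-8.6, 4.7, 28.1]
finger_gap: 0.0112
finger_force: 63.0
t 19.95 tcp [0.4486 0.0337 0.1098] yaw 78.70 F [-8.5889  4.6524 28.0929] gap 0.011153117012287366 ff 63.02915811538696
x -0.19427091672669633 q by x 0.23993011792304544 q by z 0.04517164617877984 radius 0.19448072575884395
top left
-115 15 h mm p10 114 p50 118 p90 121 | -105 53 h mm p10 118 p50 120 p90 123 | -95 17 h mm p10 116 p50 119 p90 121 | -85 10 h mm p10 58 p50 116 p90 120 | -75 36 h mm p10 53 p50 58 p90 61 | -65 48 h mm p10 57 p50 60 p90 120 | -55 34 h mm p10 59 p50 116 p90 119 | -45 11 h mm p10 116 p50 118 p90 118 | -35 6 h mm p10 114 p50 116 p90 118 | -25 9 h mm p10 116 p50 118 p90 120 | -15 8 h mm p10 112 p50 116 p90 119 | -5 4 h mm p10 114 p50 115 p90 119 | 5 34 h mm p10 115 p50 117 p90 120 | 15 71 h mm p10 114 p50 116 p90 119 | 25 89 h mm p10 114 p50 117 p90 119 | 35 85 h mm p10 114 p50 117 p90 118 | 45 89 h mm p10 114 p50 117 p90 118 | 55 87 h mm p10 114 p50 116 p90 120 | 65 89 h mm p10 115 p50 116 p90 119 | 75 82 h mm p10 114 p5
[... 1882 characters left out ...]
 h mm p10 118 p50 119 p90 121 | -55 71 h mm p10 116 p50 119 p90 121 | -45 58 h mm p10 116 p50 117 p90 119 | -35 56 h mm p10 116 p50 118 p90 120 | -25 67 h mm p10 116 p50 118 p90 120 | -15 61 h mm p10 117 p50 118 p90 120 | -5 64 h mm p10 116 p50 118 p90 119 | 5 65 h mm p10 116 p50 118 p90 119 | 15 63 h mm p10 116 p50 118 p90 119 | 25 64 h mm p10 116 p50 118 p90 120 | 35 73 h mm p10 116 p50 118 p90 119 | 45 72 h mm p10 116 p50 118 p90 119 | 55 73 h mm p10 116 p50 118 p90 119 | 65 65 h mm p10 116 p50 118 p90 119 | 75 105 h mm p10 87 p50 117 p90 119 | 85 118 h mm p10 60 p50 106 p90 119 | 95 194 h mm p10 59 p50 114 p90 122 | 105 174 h mm p10 59 p50 95 p90 101 | 115 164 h mm p10 54 p50 60 p90 93 |
```

The depth profile shows the hood level at about 117 mm from front to rear, so the guard is on its stop. I relieve the pressing force, open a little so the finger clears the bar-to-hood gap, and lift.

```bash
python3 -m jog '[[[0,0,-0.0035],0],[[0,0,0],0],[[0,0,0],0]]' && python3 q.py && python3 -m jog '[[[0,0,0],0],[[0,0,0],0],[[0,0,0],0],[[0,0,0],0]]' -0.4 && python3 q.py
```

```text
t: 20.35
eef_pos: [0.4486, 0.0337, 0.11]
tcp_rot: [0.773, 0.634, -0.0, -0.0]
force: [-2.2, 4.9, 9.3]
finger_gap: 0.0114
finger_force: 61.1
t 20.35 tcp [0.4486 0.0337 0.11  ] yaw 78.71 F [-2.1793  4.9492  9.2643] gap 0.011387425355189084 ff 61.07213079929352
x -0.19429590980260783 q by x 0.2394036798232459 q by z 0.04615420139290524 radius 0.1945149055766884
t: 20.75
eef_pos: [0.4477, 0.032, 0.1085]
tcp_rot: [0.773, 0.634, -0.001, -0.0]
force: [0.9, -0.7, -0.0]
finger_gap: 0.0253
finger_force: 0.0
t 20.75 tcp [0.4477 0.032  0.1085] yaw 78.66 F [ 0.8878 -0.7399 -0.0466] gap 0.025282177405629654 ff 0.0
x -0.19480226790182997 q by x 0.22848201511191052 q by z 0.038669598698230105 radius 0.19495565466632372
```

Released, with zero force. I lift clear and recheck the guard and plate.

```bash
python3 -m jog '[[[0,0,-0.005],0],[[0,0,-0.015],0],[[0,0,-0.03],0],[[0,0,-0.05],0],[[0,0,-0.05],0],[[0,0,-0.05],0],[[0,0,-0.03],0],[[0,0,0],0]]' && python3 -m jog '[[[0,0,0],0],[[0,0,0],0],[[0,0,0],0]]' && python3 q.py && python3 prof.py | cut -c1-900 | tail -5
python3 - <<'E'
from h import *
C=np.array([.5483,.0158,0]);a=np.radians(-11.5);X=np.array([np.cos(a),np.sin(a),0]);Y=np.array([-X[1],X[0],0])
A=dict(np.load("top0.npz"));B=get_image("top")
# bystanders unmoved: differences around their initial pixels
for n,(u,v) in dict(thread=(210,177),weight=(437,166),notions=(464,257),blue=(247,322),brown=(167,288)).items():
    D=cv2.absdiff(A["color"],B["color"])[v-28:v+28,u-28:u+28];print(n,(D.max(2)>60).mean())
E
```

```text
t: 21.55
eef_pos: [0.4519, 0.0338, 0.2991]
tcp_rot: [0.773, 0.634, 0.004, 0.004]
force: [0.5, 0.0, 0.9]
finger_gap: 0.0258
finger_force: 0.0
t: 21.85
eef_pos: [0.4477, 0.033, 0.2919]
tcp_rot: [0.773, 0.634, -0.001, -0.001]
force: [-0.4, -0.8, 0.1]
finger_gap: 0.0259
finger_force: 0.0
t 21.85 tcp [0.4477 0.033  0.2919] yaw 78.73 F [-0.375  -0.8236  0.0546] gap 0.025886219256536672 ff 0.0
x -0.1950129456627598 q by x 0.22378379872160864 q by z 1.271308460699056 radius 0.2730353814354725
75 5 h mm p10 115 p50 116 p90 118 | 85 12 h mm p10 114 p50 117 p90 120 | 95 14 h mm p10 118 p50 119 p90 121 | 
scene left
-115 6 h mm p10 110 p50 119 p90 121 | -105 80 h mm p10 113 p50 120 p90 123 | -95 24 h mm p10 116 p50 118 p90 121 | -85 13 h mm p10 117 p50 119 p90 121 | -75 15 h mm p10 116 p50 119 p90 121 | -65 54 h mm p10 117 p50 119 p90 121 | -55 90 h mm p10 117 p50 118 p90 121 | -45 74 h mm p10 116 p50 118 p90 119 | -35 83 h mm p10 116 p50 118 p90 120 | -25 83 h mm p10 116 p50 118 p90 120 | -15 74 h mm p10 116 p50 118 p90 120 | -5 94 h mm p10 116 p50 118 p90 119 | 5 85 h mm p10 116 p50 118 p90 11
[... 635 characters left out ...]
50 119 p90 121 | -45 57 h mm p10 116 p50 118 p90 119 | -35 63 h mm p10 116 p50 118 p90 119 | -25 60 h mm p10 116 p50 117 p90 120 | -15 56 h mm p10 116 p50 118 p90 120 | -5 62 h mm p10 116 p50 118 p90 120 | 5 64 h mm p10 116 p50 118 p90 120 | 15 67 h mm p10 116 p50 118 p90 120 | 25 68 h mm p10 116 p50 118 p90 120 | 35 75 h mm p10 116 p50 118 p90 120 | 45 64 h mm p10 116 p50 118 p90 120 | 55 68 h mm p10 116 p50 118 p90 119 | 65 75 h mm p10 116 p50 118 p90 119 | 75 97 h mm p10 87 p50 117 p90 119 | 85 114 h mm p10 84 p50 116 p90 119 | 95 193 h mm p10 60 p50 115 p90 122 | 105 185 h mm p10 60 p50 94 p90 101 | 115 164 h mm p10 52 p50 58 p90 92 | 
thread 0.0
weight 0.0
notions 0.0
blue 0.0
brown 0.0
```

The guard is shut and level, the other things are unmoved, and the robot is clear of everything.

```bash
python3 -c "
from rig import *
print(sign_off())"
```

```text
the job is handed in; nothing more can be done
None
```

The guide plate is locked home on both screws, the guard was lowered under support onto its stop and released, nothing else on the bench moved, and the job was handed in at about 22 s of the 66 s allowed.

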